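Nest the third capacitor and hold the cam lift at its top

TASK

Take the blue capacitor can from its black rest and lay it softly in the groove on top of the two cans on the lift bed, in line with them and its ends about flush with theirs, and let go of it. Then take the cam lever by its red grip and turn it up until the bed is at its highest, which is with the lever standing straight up and not past it, and finish while still holding the grip there, because the spring pulls the lever back down if you let go. Keep the pile of three as it is and leave the spool, the jar and the screwdriver where they are.

Things in the scene. Friction and masses are not known exactly. Their poses are not given: they have to be found in the camera images.
- fixture: Lift fixture, fixed; position and yaw vary. Aluminium base 210 x 120 x 12 mm, steel lift bed above. Origin on the table, under the middle of the bed when that is at its highest. x points away from the robot at yaw 0 and runs along the cans, y to the left; the lever is on the -y side. A yellow gauge head on a post, 173 mm high, faces the pile 100 mm to +x of the origin: keep clear.
- bed_mid (a point): Middle of the bed's top face (84 mm along x, 118 mm across), axes as the fixture's. At rest 81 mm above the table and 19 mm to the -x side of the fixture's origin. Eccentrics carry the bed, always level, on a short arc: at its highest it is 13 mm higher and 19 mm farther to +x. Black chocks on it, 12 mm high at most, keep the lower cans from rolling.
- cam (a joint): Lever angle, rad. 0 at rest on its lower stop, the lever pointing to the fixture's -x with 20 degrees of rise; grows as it swings up. At 1.222 it stands straight up and the bed is highest; beyond (stop at 1.82) the bed comes down again. A spring pulls it back to 0: with the load it takes about 4 to 6 N at the grip.
- pivot (a point): Point on the lever's turning axis, which is level and runs along the fixture's y; this point is abreast of the middle of the grip, 42 mm above the table, 30 mm to the +x side and 104 mm to the -y side of the fixture's origin. The grip's middle moves round it at 110 mm.
- grip (a point): Middle of the red round grip at the lever's end: 20 mm in diameter, level, parallel to the lever's turning axis (this point's y axis), jutting out to the fixture's -y; 48 mm free between the lever and a 28 mm end disc. 80 mm above the table at rest, 152 mm with the lever up. Can be pinched from above, fingers on its -x and +x sides.
- can_top: The loose blue capacitor can, 46 mm in diameter, 64 mm long, about 0.13 kg, lying level on its black rest. Origin in its centre, 28 mm above the table at the start; its x axis is along the can. The +x end is black with two brass dots, the other is bare aluminium; either end may face either way in the pile.
- rest: Low black rest, fixed, that carries the loose can at the start: 56 mm along the can, 40 mm across, 13 mm high. Origin under its middle, on the table; x along the can. It changes places with the spool and the jar.
- can_left: Lower can on the bed, same size, lying along the fixture's x. Origin in its centre: 24 mm to the +y side of the bed's middle and 23 mm above the bed's top. Loose, but held by chocks.
- can_right: Lower can on the bed, as can_left, 24 mm to the -y side. There is a 2 mm gap between the two; a can lying in the groove on top of them has its centre 62 mm above the bed's top, above the middle.
- spool: Bystander: orange empty wire spool standing up, 60 mm across, 50 mm high; origin under its middle.
- jar: Bystander: closed amber jar with white cap, 52 mm across, 65 mm high; origin under its middle.
- driver: Bystander: screwdriver with yellow handle, 150 mm long, lying on the bench to the right; origin under its middle, x along it.
Mind the look-alikes: they are no part of the job. What is shaped like the can_top but turquoise is not meant.

How it is judged:
By the outcome, as a careful person would: the job done as asked, in the order asked, and still so for the second after the job is handed in, while the arm keeps its last pose, push and grip.
It also fails if it takes over 58 s, if anything falls off the work surface, if the arm or the gripper's body presses on something with over 40 N, if the wrist force passes 120 N, or if a joint passes its speed limit or range.

ROBOT

A 6-joint arm with a two-finger parallel gripper is mounted at the origin on the work surface. World frame = base frame: x ahead of the robot, y to its left, z up, the work surface at z = 0. Lengths are in m, angles in rad, forces in N, time in s.
With the tool pointing down it reaches from about 0.35 to 0.975 m from the base axis. Payload 4.9 kg.
Tool frame: the origin (TCP) lies midway between the tips of the shut fingers; the grasp point (between the pads) lies ctrl.grip_depth behind it (ctrl.grip_depth is the distance from the TCP to the grasp point, in m); z points along the fingers, y is the line along which they close (so a half turn about z gives the same grasp; the last joint's range is limited). The gripper opens to 85 mm and grips with 20 to 120 N. Pads are 22 mm wide; open, the fingers measure 114 mm over their backs; the gripper's body (76 mm by 85 mm) begins 54 mm behind the grasp point. The pads swing forward as they close: fully open they stand 13 mm farther back than shut.
Start: joints at [1.185, 0.053, 1.613, -0, 1.476, -0.119], TCP at [0.165, 0.603, 0.231] pointing down, gripper open.
Joint ranges: [-3.01, 3.01], [-1.01, 2.22], [0.06, 2.58], [-1.02, 4.17], [0.09, 2.62], [-3.14, 3.14]. Speed limits (rad/s): [2.57, 2.57, 3.14, 3.14, 3.14, 3.14].

INTERFACE

Orientations are given as a rotation vector (axis times angle).
In Python, from station import ctrl, get_image, camera_model gives the robot as it stands. The module is installed in compiled form; this text tells all that it offers.
- The arm moves only by the shell command python3 -m crank 'ROWS' [FORCE]. ROWS is JSON, a list of rows, each a list of 7 numbers: the shift along the tool's x, y, z in mm, then the turn, a rotation vector about the tool's x, y, z in rad, then the opening, from -1 (shut) to 1 (fully open). A call has exactly 10 rows; each row shifts and turns the commanded pose from where the row before left it, along the tool's axes as they then stand; what a row does not reach is not made up. A row lasts 1/12 s, in which the tool goes at most 41.7 mm and 7.16 degrees, less where a joint would pass 70% of its speed; a pose out of reach is approached as far as the arm can. A call with a gripper value outside its range is refused whole. The fingers move at their own pace and stop on an object; FORCE is the grip in N (left out, the last holds). Time passes only in rows, so rows that do not move let the fingers close, or fill a call up. It gives the time, the measured TCP pose, the force, the opening and the grip force at its end, in the units of the state.
- ctrl.get_obs(): the state, without advancing time (a new reading comes with each control period).
- get_image(name): name is "scene" or "top"; returns the picture (384x512x3 uint8, red, green, blue); there is no depth.
- camera_model(name): a dict with "vertical_fov" (degrees; the focal length in pixels is half the picture's height over the tangent of half this angle, whatever the lens; pixels are square), "cx", "cy" (the principal point, pixels), "R" (3x3) and "t" (3): a world point X has camera coordinates R X + t. Camera axes: x right, y down, z forward; pixel columns grow to the right and rows downward; lengths in m; the calibration is good to about 2 mm. A picture is of the moment at which its call begins. camera_model takes no time and is no camera call.
- ctrl.finish_job(): hands the job in; it is judged then, once.
The state is a dict: "t": time; "q": joint angles; "dq": joint speeds; "effort": joint torques, N m; "tool_pos": TCP position; "tool_rot": TCP orientation; "contact_force": force on the tool from outside, world axes, zero at the start; "wrist_torque": the same for the moment, N m; "opening": finger opening in m; "grip_force": force on a finger pad.
Only numpy, scipy, OpenCV 4.12 (cv2) and the standard library are available. Lean on these libraries where they do the work, as an engineer would, in place of code of your own. Each camera call takes 0.05 s, during which the arm holds its last target. There are 200 camera calls.

## Working session

There is one attempt and no reset: what is moved stays moved. The work goes in short steps, Python scripts to look and compute and a shell command to move; the robot and the scene stay as the last step left them, time stands still between calls to the robot, and variables do not carry over. Pictures are saved under pics/ and viewed, at most 13 in all, crops included, and the job is handed in when it is done.

```bash
mkdir -p pics
python3 - <<'E'
from station import ctrl,get_image,camera_model
import cv2
for n in("scene","top"):
    im=get_image(n); cv2.imwrite(f"pics/{n}0.png",im[:,:,::-1]); m=camera_model(n); print(n,m)
o=ctrl.get_obs();print(o['tool_pos'],o['tool_rot'],o['opening'],o['t'],ctrl.grip_depth)
E
```

```text
scene {'vertical_fov': 53.24531533796106, 'cx': 257.0528749775657, 'cy': 185.7428404504382, 'R': array([[-0.86137295,  0.50747557, -0.02247649],
       [ 0.3202953 ,  0.50825164, -0.79943179],
       [-0.39426839, -0.69580803, -0.60033626]]), 't': array([ 0.45213162, -0.0752743 ,  1.24037776])}
top {'vertical_fov': 55.77774687598873, 'cx': 257.0581311511244, 'cy': 186.16945416742294, 'R': array([[ 0.00874348, -0.99963276, -0.02564944],
       [-0.98782983, -0.00465109, -0.15546898],
       [ 0.15529258,  0.02669662, -0.98750772]]), 't': array([-0.00379046,  0.53916512,  1.12124027])}
[0.16455645 0.60237249 0.23017989] [-4.17766273e-01 -3.11324538e+00  2.78100881e-03] 0.08544884752431461 0.1 0.0187
```

View pics/scene0.png

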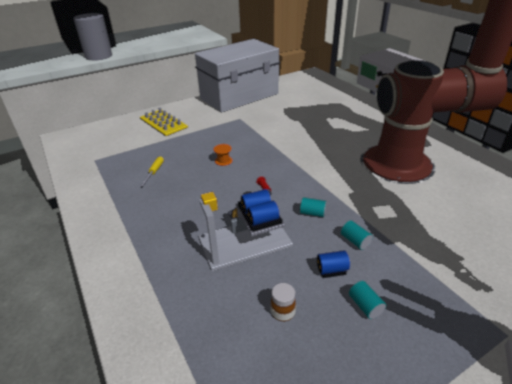

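View pics/top0.png

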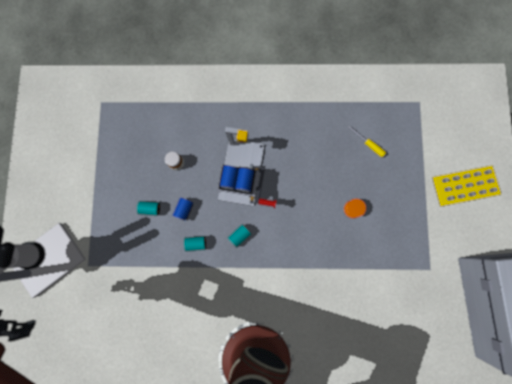

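Scene view: the loose blue can is at scene (333,262) / top (183,208). Things it could be confused with are the turquoise cans at top (148,208), (195,243) and (240,235), and the two lower blue cans at (228,177) and (244,179). I choose the blue one at (183,208). The grip is red, at top (267,202).

```bash
cat > h.py <<'E'
import numpy as np,cv2
from station import ctrl,get_image,camera_model
def foc(m): return 192/np.tan(np.radians(m['vertical_fov']/2))
def ray(n,uv):
    m=camera_model(n);f=foc(m);d=m['R'].T@np.array([(uv[0]-m['cx'])/f,(uv[1]-m['cy'])/f,1.]);return -m['R'].T@m['t'],d
def onz(n,uv,z):
    c,d=ray(n,uv);return c+d*(z-c[2])/d[2]
def proj(n,X):
    m=camera_model(n);p=m['R']@np.array(X)+m['t'];f=foc(m);return np.array([f*p[0]/p[2]+m['cx'],f*p[1]/p[2]+m['cy']])
def tri(a,b):
    (c1,d1),(c2,d2)=ray("scene",a),ray("top",b);d1/=np.linalg.norm(d1);d2/=np.linalg.norm(d2)
    s=np.linalg.lstsq(np.c_[d1,-d2],c2-c1,rcond=None)[0];p,q=c1+s[0]*d1,c2+s[1]*d2
    return (p+q)/2,np.linalg.norm(p-q)
R={'blue':((108,150,50),(125,255,255)),'red':((172,150,60),(180,255,255)),'red2':((0,180,60),(4,255,255)),'yellow':((18,150,90),(32,255,255)),'orange':((5,180,90),(15,255,255))}
def blobs(im,col,amin=15):
    m=cv2.inRange(cv2.cvtColor(im,cv2.COLOR_RGB2HSV),*map(np.array,R[col]))
    cs,_=cv2.findContours(m,cv2.RETR_EXTERNAL,cv2.CHAIN_APPROX_NONE)
    out=[]
    for c in cs:
        if cv2.contourArea(c)>=amin:
            M=cv2.moments(c);out.append((np.array([M['m10'],M['m01']])/M['m00'],cv2.contourArea(c),c))
    return out
def dirz(n,c,z):
    "world outline at height z -> min-area rect"
    w=np.array([onz(n,p[0],z)[:2] for p in c],np.float32);return cv2.minAreaRect(w)
E
python3 - <<'E'
from h import *
np.set_printoptions(precision=4,suppress=True)
ims={n:get_image(n) for n in("scene","top")}
for n in ims:
    for c in R:
        for ce,a,k in blobs(ims[n],c): 
            print(n,c,ce.round(1),a,*( [dirz(n,k,{'blue':.04}.get(c,.08)), dirz(n,k,.104)] if n=='top' and c=='blue' else []), onz(n,ce,{'red':.08,'red2':.08,'yellow':.17,'orange':.05}.get(c,.028)))
a=cv2.resize(ims['top'][150:260,120:300],None,fx=4,fy=4,interpolation=cv2.INTER_CUBIC)
b=cv2.resize(ims['scene'][170:320,190:390],None,fx=3.6,fy=3.6,interpolation=cv2.INTER_CUBIC)
cv2.imwrite('pics/c1.png',a[:,:,::-1]);cv2.imwrite('pics/c2.png',b[:,:,::-1])
E
```

```text
scene blue [334.1 262. ] 514.0 [0.463  0.2422 0.028 ]
scene blue [260.7 206.6] 804.5 [ 0.5041 -0.0145  0.028 ]
scene red2 [262.1 182.4] 47.5 [ 0.4798 -0.0463  0.08  ]
scene yellow [209.8 200. ] 155.0 [0.6716 0.0535 0.17  ]
scene yellow [156.3 164.2] 92.0 [ 0.7253 -0.1471  0.17  ]
scene yellow [165.  126.5] 213.0 [ 0.639  -0.3256  0.17  ]
scene orange [287.4 308.8] 36.0 [0.6326 0.3023 0.05  ]
scene orange [223.  154.1] 204.5 [ 0.486 -0.276  0.05 ]
top blue [182.7 208.4] 226.0 ((0.46684542298316956, 0.23694279789924622), (0.04407646507024765, 0.06091950833797455), 70.07354736328125) ((0.4608216881752014, 0.22203169763088226), (0.04162554442882538, 0.05753203108906746), 70.07351684570312) [0.4677 0.24   0.028 ]
top blue [236.4 177.4] 572.0 ((0.5673730373382568, 0.06727562844753265), (0.10031009465456009, 0.06947291642427444), 82.94366455078125) ((0.5557594299316406, 0.06179900839924812), (0.09473227709531784, 0.06560976058244705), 82.94364166259766) [0.5699 0.0678 0.028 ]
top red2 [266.5 201.8] 48.0 [ 0.4845 -0.0306  0.08  ]
top yellow [466.2 185.5] 1700.0 [ 0.5238 -0.5911  0.17  ]
top yellow [375.2 147.7] 130.5 [ 0.6326 -0.3424  0.17  ]
top yellow [241.6 135.8] 87.5 [0.6675 0.0428 0.17  ]
top orange [354.9 207.9] 266.0 [ 0.4705 -0.3077  0.05  ]
```

View pics/c1.png

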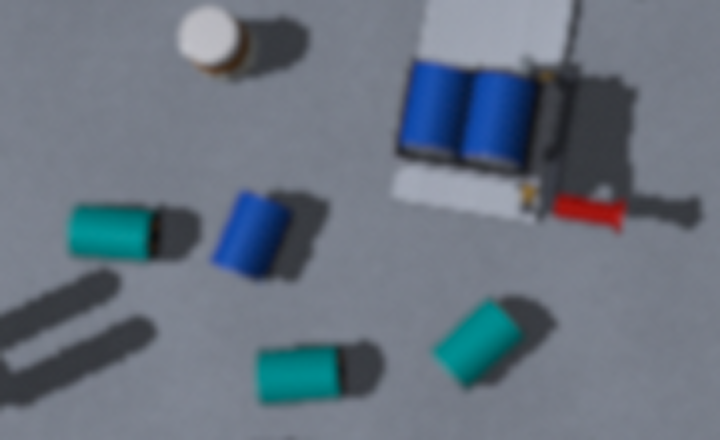

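View pics/c2.png

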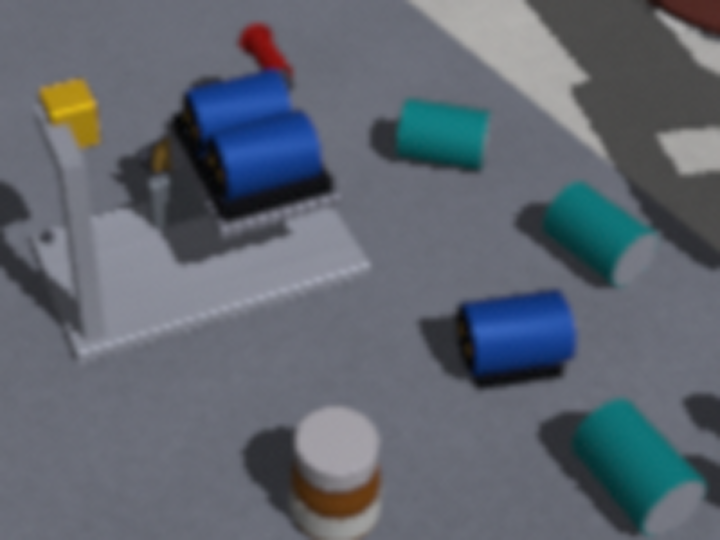

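The crops confirm it. The blue can at crop 1 (252,235) sits on a black rest with its brass-dotted end away from the robot, and the other look-alikes are turquoise with no rest. Next I refine the fixture pose and work out the first move.

```bash
cat >> h.py <<'E'
from scipy.spatial.transform import Rotation as Ro
def plan(pos,yaw):
    "yaw = world direction of the tool's y axis (mod pi); prints turn then shift in tool axes after the turn"
    o=ctrl.get_obs();T=Ro.from_rotvec(o['tool_rot']);best=None
    for k in(0,1):
        y=np.array([np.cos(yaw+k*np.pi),np.sin(yaw+k*np.pi),0]);z=np.array([0,0,-1.]);G=Ro.from_matrix(np.c_[np.cross(y,z),y,z])
        r=(T.inv()*G).as_rotvec()
        if best is None or np.linalg.norm(r)<np.linalg.norm(best[0]):best=(r,G,T)
    r,G,T=best;d=(np.array(pos)-o['tool_pos'])
    print('turn',r.round(3),'shift_mm after turn',(G.inv().apply(d)*1e3).round(1),'now axes',(T.inv().apply(d)*1e3).round(1),'q6',o['q'][5].round(2),'F',o['contact_force'].round(1),'op',o['opening'].round(4),'tcp',o['tool_pos'].round(4),'t',o['t'])
E
python3 - <<'E'
from h import *
np.set_printoptions(precision=4,suppress=True)
t,s=get_image("top"),get_image("scene")
bt,bs=sorted(blobs(t,'blue'),key=lambda b:b[1]),sorted(blobs(s,'blue'),key=lambda b:b[1])
print('loose tri',tri(bs[0][0],bt[0][0]),'pair',tri(bs[1][0],bt[1][0]),'red',tri(blobs(s,'red2')[0][0],blobs(t,'red2')[0][0]),'gauge',tri([209.8,200],[241.6,135.8]))
A=onz('scene',[212.2,267.8],.012);B=onz('scene',[292.2,243.6],.012);print('base edge',A,B,np.linalg.norm(A-B),np.degrees(np.arctan2(*(A-B)[1::-1])))
C=onz('top',[120+393/4,150+195/4],.012);D=onz('top',[120+428/4,150],.012);print(C,D,np.degrees(np.arctan2(*(D-C)[1::-1])))
print('rects', dirz('top',bt[0][2],.046),dirz('top',bt[1][2],.118))
for th in(-.12,-.14,-.17):
    for n in('scene','top'):
        c,sn=np.cos(th),np.sin(th);O=np.array([.571,.06])
        f=lambda x,y,z:proj(n,[O[0]+c*x-sn*y,O[1]+sn*x+c*y,z]).round(1)
        print(th,n,'grip',f(-.0734,-.104,.08),'canL',f(-.019,.024,.104),'canR',f(-.019,-.024,.104))
plan([.467,.239,.15],np.radians(70))
E
```

```text
loose tri (array([0.4657, 0.2414, 0.029 ]), np.float64(0.004929699609775364)) pair (array([0.553 , 0.063 , 0.1054]), np.float64(0.006768232797134719)) red (array([ 0.4851, -0.0327,  0.0902]), np.float64(0.004580368701193774)) gauge (array([0.669 , 0.0438, 0.1624]), np.float64(0.0018293410887225616))
base edge [0.7031 0.0981 0.012 ] [0.5015 0.1315 0.012 ] 0.2043135487187951 -9.40543361122053
[0.5015 0.1277 0.012 ] [0.6661 0.1025 0.012 ] -8.713059101743864
rects ((0.4662807285785675, 0.23554490506649017), (0.043846700340509415, 0.06060191988945007), 70.07357025146484) ((0.5532189011573792, 0.06060100346803665), (0.09351213276386261, 0.06476477533578873), 82.94367218017578)
-0.12 scene grip [262.5 185.3] canL [263.6 212.6] canR [255.5 200.9]
-0.12 top grip [267.7 201.5] canL [228.3 177.8] canR [243.9 179.7]
-0.14 scene grip [263.4 185.4] canL [263.5 212.8] canR [255.7 201. ]
-0.14 top grip [267.2 202.1] canL [228.2 177.6] canR [243.7 179.8]
-0.17 scene grip [264.8 185.6] canL [263.3 213. ] canR [256.1 201. ]
-0.17 top grip [266.3 203. ] canL [228.1 177.3] canR [243.5 180. ]Traceback (most recent call last):
  File "<stdin>", line 14, in <module>
  File "h.py", line 35, in plan
    print('turn',r.round(3),'shift_mm after turn',(G.inv().apply(d)*1e3).round(1),'now axes',(T.inv().apply(d)*1e3).round(1),'q6',o['q'][5].round(2),'F',o['contact_force'].round(1),'op',o['opening'].round(4),'tcp',o['tool_pos'].round(4),'t',o['t'])
                                                                                                                                                                                          ^^^^^^^^^^^^^^^^^^
AttributeError: 'float' object has no attribute 'round'
```

```bash
sed -i "s/o\['q'\]\[5\].round(2)/np.round(o['q'][5],2)/; s/o\['contact_force'\].round(1)/np.round(o['contact_force'],1)/; s/o\['opening'\].round(4)/round(float(o['opening']),4)/; s/o\['tool_pos'\].round(4)/np.round(o['tool_pos'],4)/" h.py
python3 -c "
from h import *
plan([.4665,.240,.15],np.radians(70))"
```

```text
turn [-0.001 -0.     0.082] shift_mm after turn [-407.7 -237.6   80.9] now axes [-386.8 -270.2   81. ] q6 -0.12 F [-0.6  0.3 -0.5] op 0.0848 tcp [0.1647 0.6027 0.2309] t 0.3
```

```bash
python3 -m crank '[[0,0,0,0,0,0.082,1],[-29.1,-17,5.8,0,0,0,1],[-29.1,-17,5.8,0,0,0,1],[-29.1,-17,5.8,0,0,0,1],[-29.1,-17,5.8,0,0,0,1],[-29.1,-17,5.8,0,0,0,1],[-29.1,-17,5.8,0,0,0,1],[-29.1,-17,5.8,0,0,0,1],[-29.1,-17,5.8,0,0,0,1],[-29.1,-17,5.8,0,0,0,1]]' 30
python3 -m crank '[[-29.1,-17,5.8,0,0,0,1],[-29.1,-17,5.8,0,0,0,1],[-29.1,-17,5.8,0,0,0,1],[-29.1,-17,5.8,0,0,0,1],[-29.1,-17,5.8,0,0,0,1],[0,0,0,0,0,0,1],[0,0,0,0,0,0,1],[0,0,0,0,0,0,1],[0,0,0,0,0,0,1],[0,0,0,0,0,0,1]]'
python3 - <<'E'
from h import *
plan([.4665,.240,.012],np.radians(70))
t=get_image("top");s=get_image("scene")
a=cv2.resize(s[190:310,270:410],None,fx=4,fy=4,interpolation=cv2.INTER_CUBIC);b=cv2.resize(t[160:260,130:230],None,fx=4.8,fy=4.8,interpolation=cv2.INTER_CUBIC)
h=np.zeros((480,1040,3),np.uint8);h[:,:560]=a;h[:,560:]=b;cv2.imwrite('pics/d1.png',cv2.resize(h,None,fx=.75,fy=.75)[:,:,::-1])
E
```

```text
t: 1.13
tool_pos: [0.3594, 0.3682, 0.179]
tool_rot: [0.545, 3.094, 0.001]
contact_force: [-0.6, 0.0, -0.2]
opening: 0.0854
grip_force: 0.0
t: 1.97
tool_pos: [0.4658, 0.241, 0.1504]
tool_rot: [0.542, 3.094, 0.001]
contact_force: [-0.1, -0.6, 0.9]
opening: 0.0854
grip_force: 0.0
turn [0.    0.    0.002] shift_mm after turn [ -1.   -0.7 138.4] now axes [ -1.   -0.7 138.4] q6 -0.89 F [-0.1 -0.6  0.9] op 0.0854 tcp [0.4658 0.241  0.1504] t 1.9667
```

View pics/d1.png

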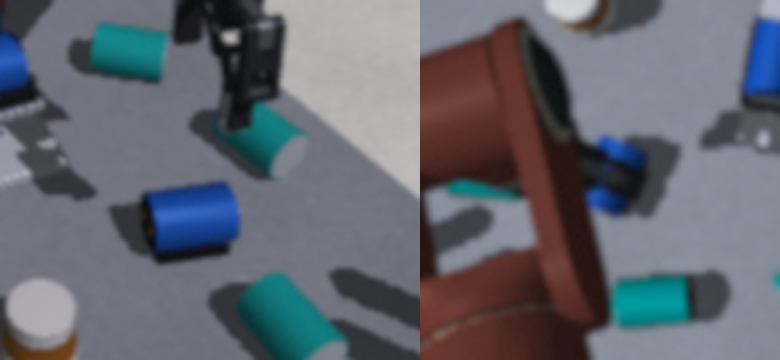

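Gripper is over the blue can (combined picture: can (190,215) left, (615,175) right), and the fingers straddle it crosswise. A turquoise can lies close to the left finger, so I go down with a partial opening.

```bash
python3 -m crank '[[-1,0,0,0,0,0,0.5],[0,-0.5,0,0,0,0,0.5],[0,0,13,0,0,0,0.5],[0,0,13,0,0,0,0.5],[0,0,13,0,0,0,0.5],[0,0,13,0,0,0,0.5],[0,0,13,0,0,0,0.5],[0,0,13,0,0,0,0.5],[0,0,13,0,0,0,0.5],[0,0,0,0,0,0,0.5]]' 30
python3 - <<'E'
from h import *
plan([.4665,.240,.012],np.radians(70))
for u in(158.5,160):print(onz('top',[u,208],.023))
t=get_image("top");s=get_image("scene")
a=cv2.resize(s[190:310,270:410],None,fx=4,fy=4,interpolation=cv2.INTER_CUBIC);b=cv2.resize(t[160:260,130:230],None,fx=4.8,fy=4.8,interpolation=cv2.INTER_CUBIC)
h=np.zeros((480,1040,3),np.uint8);h[:,:560]=a;h[:,560:]=b;cv2.imwrite('pics/d2.png',cv2.resize(h,None,fx=.75,fy=.75)[:,:,::-1])
E
```

```text
t: 2.9
tool_pos: [0.4647, 0.2383, 0.0551]
tool_rot: [-0.544, -3.088, 0.005]
contact_force: [-0.7, -0.1, 0.4]
opening: 0.0637
grip_force: 0.0
turn [-0.004 -0.005  0.   ] shift_mm after turn [-1.1  2.3 43.1] now axes [-1.3  2.4 43.1] q6 -0.89 F [-0.7 -0.1  0.4] op 0.0637 tcp [0.4647 0.2383 0.0551] t 2.9
[0.46880745 0.320367   0.023     ]
[0.46883828 0.31545335 0.023     ]
```

View pics/d2.png

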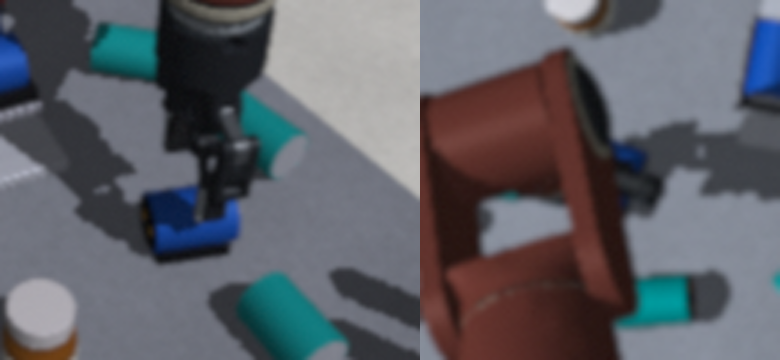

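Fingers straddle the can, the near one at left crop (210,190). Correct the small offset, descend and close.

```bash
python3 -m crank '[[-1,2.3,3,0.004,0.005,0,0.5],[0,0,10,0,0,0,0.5],[0,0,10,0,0,0,0.5],[0,0,10,0,0,0,0.5],[0,0,10,0,0,0,0.5],[0,0,0,0,0,0,0.5],[0,0,0,0,0,0,-0.2],[0,0,0,0,0,0,-1],[0,0,0,0,0,0,-1],[0,0,0,0,0,0,-1]]' 30
python3 -c "
from h import *
plan([.4665,.240,.012],np.radians(70))
print(proj('scene',[.4757,.268,.06]))
b=sorted(blobs(get_image('scene'),'blue'),key=lambda b:b[1]);print([(x[0],x[1]) for x in b])"
```

```text
t: 3.83
tool_pos: [0.4685, 0.2406, 0.0163]
tool_rot: [-0.544, -3.088, 0.006]
contact_force: [0.2, -1.5, -0.3]
opening: 0.0451
grip_force: 30.7
turn [-0.005 -0.005  0.   ] shift_mm after turn [ 1.7 -1.2  4.3] now axes [ 1.6 -1.2  4.3] q6 -0.89 F [ 0.2 -1.5 -0.3] op 0.0451 tcp [0.4685 0.2406 0.0163] t 3.8333
[338.71885858 262.01352275]
[(array([494.28787879,   7.4983165 ]), 99.0), (array([326.11793372, 262.37621832]), 171.0), (array([260.61984323, 206.63077558]), 808.0)]
```

```bash
python3 -m crank '[[0,0,-10,0,0,0,-1],[0,0,-20,0,0,0,-1],[0,0,-25,0,0,0,-1],[0,0,-25,0,0,0,-1],[0,0,-25,0,0,0,-1],[0,0,-25,0,0,0,-1],[0,0,-25,0,0,0,-1],[0,0,-15,0,0,0,-1],[0,0,0,0,0,0,-1],[0,0,0,0,0,0,-1]]' 30
python3 -c "
from h import *
plan([.553,.0625,.190],np.radians(81.1))"
```

```text
t: 4.72
tool_pos: [0.4703, 0.2417, 0.1877]
tool_rot: [-0.545, -3.091, 0.001]
contact_force: [-0.4, 0.2, -1.9]
opening: 0.0452
grip_force: 31.1
turn [-0.001 -0.003 -0.193] shift_mm after turn [-109.4 -164.3   -2.3] now axes [-138.9 -140.2   -2.4] q6 -0.89 F [-0.4  0.2 -1.9] op 0.0452 tcp [0.4703 0.2417 0.1877] t 4.7167
```

```bash
python3 -m crank '[[0,0,-5,0,0,-0.097,-1],[0,0,0,0,0,-0.096,-1],[-14,-20.5,0,0,0,0,-1],[-19,-28,0,0,0,0,-1],[-19,-28,0,0,0,0,-1],[-19,-28,0,0,0,0,-1],[-19,-28,0,0,0,0,-1],[-15,-22,0,0,0,0,-1],[-6,-9.8,0,0,0,0,-1],[0,0,0,0,0,0,-1]]' 30
python3 -m crank '[[0,0,0,0,0,0,-1],[0,0,0,0,0,0,-1],[0,0,0,0,0,0,-1],[0,0,0,0,0,0,-1],[0,0,0,0,0,0,-1],[0,0,0,0,0,0,-1],[0,0,0,0,0,0,-1],[0,0,0,0,0,0,-1],[0,0,0,0,0,0,-1],[0,0,0,0,0,0,-1]]'
python3 - <<'E'
from h import *
plan([.5555,.062,.1313],np.radians(81.1))
t=get_image("top");s=get_image("scene")
a=cv2.resize(s[130:250,180:320],None,fx=4,fy=4,interpolation=cv2.INTER_CUBIC);b=cv2.resize(t[120:220,190:290],None,fx=4.8,fy=4.8,interpolation=cv2.INTER_CUBIC)
h=np.zeros((480,1040,3),np.uint8);h[:,:560]=a;h[:,560:]=b;cv2.imwrite('pics/d3.png',cv2.resize(h,None,fx=.75,fy=.75)[:,:,::-1])
E
```

```text
t: 5.55
tool_pos: [0.5535, 0.0598, 0.189]
tool_rot: [-0.249, -3.123, 0.004]
contact_force: [0.4, -0.2, -1.6]
opening: 0.045
grip_force: 31.2
t: 6.38
tool_pos: [0.5538, 0.0617, 0.191]
tool_rot: [-0.244, -3.126, 0.004]
contact_force: [-0.5, -1.0, -2.7]
opening: 0.0452
grip_force: 31.2
turn [-0.003 -0.006 -0.   ] shift_mm after turn [-1.6  0.6 59.7] now axes [-2.   0.7 59.7] q6 -1.44 F [-0.5 -1.  -2.7] op 0.0452 tcp [0.5538 0.0617 0.191 ] t 6.3833
```

View pics/d3.png

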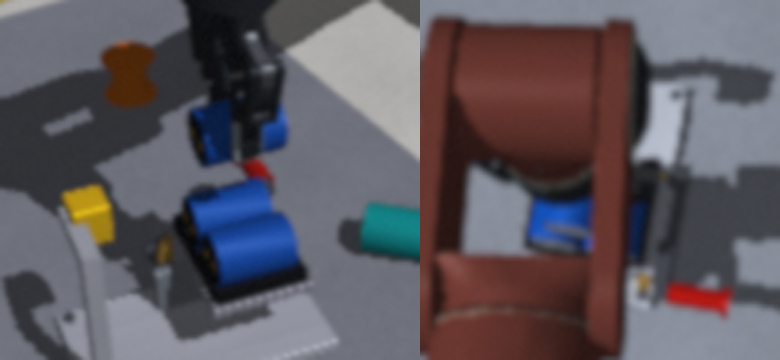

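The held can hovers over the pile, level and in line: left crop (240,135) against the lower cans at (230,210) and (250,250). I check the along-axis offset from the image extents.

Run:
```python
from h import *
s=get_image("scene")
bl=[b for b in blobs(s,'blue',8) if b[0][0]<330 and b[0][1]>120]
for b in bl: print(b[0].round(1),b[1],b[2][:,0].min(0),b[2][:,0].max(0))
th=-.155;ax=np.array([np.cos(th),np.sin(th),0]);ay=np.array([-np.sin(th),np.cos(th),0]);az=np.array([0,0,1])
a=np.linspace(0,6.283,60)
def ext(c):
    p=np.array([proj('scene',np.array(c)+e*ax*.032+.023*(np.cos(t)*ay+np.sin(t)*az)) for e in(-1,1) for t in a]);return p.min(0).round(1),p.max(0).round(1)
bm=np.array([.553,.0625,.081])
print('L',ext(bm+.024*ay+.023*az),'R',ext(bm-.024*ay+.023*az))
o=ctrl.get_obs()['tool_pos'];print('held',ext(o+[0,0,.0117]),ext(o+[0,0,.0117]-.003*ax))
```

```text
[260.8 206.8] 800.5 [242 190] [278 224]
[270.8 173.5] 61.5 [267 166] [274 179]
[251.3 173.3] 165.5 [244 164] [256 184]
L (array([246.8, 200. ]), array([279.5, 226.1])) R (array([240. , 188.7]), array([271.3, 213.5]))
held (array([240.9, 159.8]), array([275.1, 186.4])) (array([242.2, 159.5]), array([276.4, 186.1]))
```

```bash
python3 -m crank '[[0,0.6,5,0.003,0.006,0,-1],[0,0,8,0,0,0,-1],[0,0,10,0,0,0,-1],[0,0,10,0,0,0,-1],[0,0,10,0,0,0,-1],[0,0,6,0,0,0,-1],[0,0,3,0,0,0,-1],[0,0,0,0,0,0,-1],[0,0,0,0,0,0,-1],[0,0,0,0,0,0,-1]]'
python3 -c "
from h import *
plan([.5540,.062,.1313],np.radians(81.1))"
```

```text
t: 7.37
tool_pos: [0.5537, 0.0621, 0.1396]
tool_rot: [-0.244, -3.121, 0.008]
contact_force: [0.0, -0.3, -1.5]
opening: 0.0451
grip_force: 31.2
turn [-0.006 -0.01  -0.   ] shift_mm after turn [-0.3 -0.1  8.3] now axes [-0.4 -0.   8.3] q6 -1.43 F [ 0.  -0.3 -1.5] op 0.0451 tcp [0.5537 0.0621 0.1396] t 7.3667
```

```bash
python3 -m crank '[[0,0,1.5,0.003,0.005,0,-1],[0,0,1.5,0,0,0,-1],[0,0,1,0,0,0,-1],[0,0,1,0,0,0,-1],[0,0,1,0,0,0,-1],[0,0,0.5,0,0,0,-1],[0,0,0,0,0,0,-1],[0,0,0,0,0,0,-1],[0,0,0,0,0,0,-1],[0,0,0,0,0,0,-1]]'
python3 -c "
from h import *
plan([.5540,.062,.1313],np.radians(81.1))"
```

```text
t: 8.2
tool_pos: [0.5532, 0.0621, 0.1325]
tool_rot: [-0.243, -3.115, 0.012]
contact_force: [1.1, -0.4, -2.1]
opening: 0.0449
grip_force: 31.2
turn [-0.009 -0.017 -0.   ] shift_mm after turn [-0.8  0.   1.2] now axes [-0.8  0.1  1.2] q6 -1.43 F [ 1.1 -0.4 -2.1] op 0.0449 tcp [0.5532 0.0621 0.1325] t 8.2
```

```bash
python3 -m crank '[[0,0,0,-0.004,-0.008,0,-1],[0,0,0,-0.005,-0.009,0,-1],[0,0,0.7,0,0,0,-1],[0,0,0.7,0,0,0,-1],[0,0,0.5,0,0,0,-1],[0,0,0.3,0,0,0,-1],[0,0,0,0,0,0,-1],[0,0,0,0,0,0,-1],[0,0,0,0,0,0,-1],[0,0,0,0,0,0,-1]]'
python3 -c "
from h import *
plan([.5540,.062,.1313],np.radians(81.1))"
```

```text
t: 9.03
tool_pos: [0.5533, 0.0619, 0.1311]
tool_rot: [0.244, 3.132, -0.001]
contact_force: [-3.1, -0.9, 6.3]
opening: 0.0454
grip_force: 31.7
turn [-0.     0.001 -0.   ] shift_mm after turn [-0.7  0.2 -0.2] now axes [-0.7  0.2 -0.2] q6 -1.44 F [-3.1 -0.9  6.3] op 0.0454 tcp [0.5533 0.0619 0.1311] t 9.0333
```

Contact at the expected height (8 N). Ease off a touch, then open slowly.

```bash
python3 -m crank '[[0,0,-0.6,0,0,0,-1],[0,0,0,0,0,0,-1],[0,0,0,0,0,0,0.1],[0,0,0,0,0,0,0.2],[0,0,0,0,0,0,0.3],[0,0,0,0,0,0,0.4],[0,0,0,0,0,0,0.5],[0,0,0,0,0,0,0.5],[0,0,0,0,0,0,0.5],[0,0,0,0,0,0,0.5]]'
python3 -m crank '[[0,0,-4,0,0,0,0.5],[0,0,-8,0,0,0,0.5],[0,0,-12,0,0,0,0.5],[0,0,-20,0,0,0,0.5],[0,0,-25,0,0,0,0.5],[0,0,-25,0,0,0,0.5],[0,0,-20,0,0,0,0.5],[0,0,0,0,0,0,0.5],[0,0,0,0,0,0,0.5],[0,0,0,0,0,0,0.5]]'
python3 - <<'E'
from h import *
th=-.155;ax=np.array([np.cos(th),np.sin(th),0]);ay=np.array([-np.sin(th),np.cos(th),0])
bm=np.array([.553,.0625,0]);O=bm+.019*ax;g=O-.0734*ax-.108*ay
print('O',O,'grip',g);plan(g+[0,0,.19],th)
s=get_image("scene");t=get_image("top")
for c in('blue','red2'):
  for b in blobs(s,c): print(c,b[0].round(1),b[1],b[2][:,0].min(0),b[2][:,0].max(0))
a=cv2.resize(s[130:250,180:320],None,fx=4,fy=4,interpolation=cv2.INTER_CUBIC);b=cv2.resize(t[120:220,190:290],None,fx=4.8,fy=4.8,interpolation=cv2.INTER_CUBIC)
h=np.zeros((480,1040,3),np.uint8);h[:,:560]=a;h[:,560:]=b;cv2.imwrite('pics/d4.png',cv2.resize(h,None,fx=.75,fy=.75)[:,:,::-1])
E
```

```text
t: 9.87
tool_pos: [0.5532, 0.0621, 0.1308]
tool_rot: [0.244, 3.132, 0.0]
contact_force: [0.2, -0.1, 0.4]
opening: 0.0644
grip_force: 0.0
t: 10.7
tool_pos: [0.5529, 0.0621, 0.2447]
tool_rot: [0.244, 3.132, 0.0]
contact_force: [0.4, -1.0, -0.3]
opening: 0.0641
grip_force: 0.0
O [0.57177222 0.05956678 0.        ] grip [ 0.48257912 -0.03580697  0.        ]
turn [ 0.   -0.    1.57] shift_mm after turn [-107.6  -54.3   54.7] now axes [  54.2 -107.6   54.7] q6 -1.44 F [ 0.4 -1.  -0.3] op 0.0641 tcp [0.5529 0.0621 0.2447] t 10.7
blue [262.2 203. ] 975.0 [245 182] [279 224]
blue [492.8   7.1] 51.0 [489   0] [497  15]
```

View pics/d4.png

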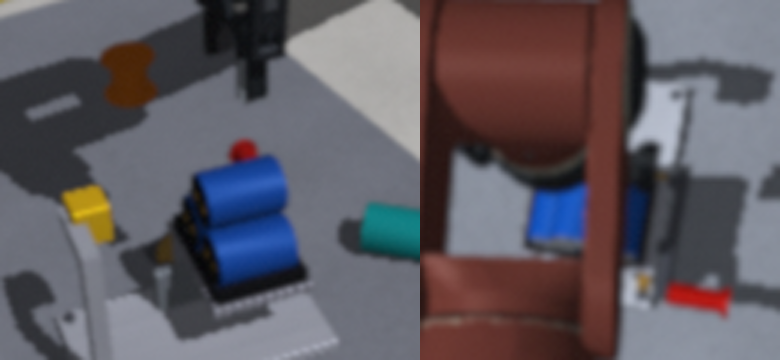

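The pile of three stands in line: top can at left crop (240,190) over (250,250), with its ends looking flush. The grip is at right crop (700,298). I turn the wrist and go above the grip.

```bash
python3 -m crank '[[0,0,0,0,0,0.1,0.5],[0,0,0,0,0,0.12,0.5],[0,0,0,0,0,0.12,0.5],[0,0,0,0,0,0.12,0.5],[0,0,0,0,0,0.12,0.5],[0,0,0,0,0,0.12,0.5],[0,0,0,0,0,0.12,0.5],[0,0,0,0,0,0.12,0.5],[0,0,0,0,0,0.12,0.5],[0,0,0,0,0,0.12,0.5]]' 40
python3 -m crank '[[0,0,0,0,0,0.12,0.5],[0,0,0,0,0,0.12,0.5],[0,0,0,0,0,0.12,0.5],[0,0,0,0,0,0.03,0.5],[-21,-11,0,0,0,0,0.5],[-28,-14,0,0,0,0,0.5],[-28,-14,0,0,0,0,0.5],[-21,-11,0,0,0,0,0.5],[-10,-4,0,0,0,0,0.5],[0,0,0,0,0,0,0.5]]'
python3 - <<'E'
from h import *
th=-.155
plan([.4826,-.0358,.0613],th)
s=get_image("scene");t=get_image("top")
for n,i in(('scene',s),('top',t)):
  for b in blobs(i,'red2'): print(n,b[0].round(1),b[1],b[2][:,0].min(0),b[2][:,0].max(0))
for b in blobs(s,'blue'): print(b[0],b[1],b[2][:,0].min(0),b[2][:,0].max(0))
a=cv2.resize(s[130:250,180:320],None,fx=4,fy=4,interpolation=cv2.INTER_CUBIC);b=cv2.resize(t[140:240,220:320],None,fx=4.8,fy=4.8,interpolation=cv2.INTER_CUBIC)
h=np.zeros((480,1040,3),np.uint8);h[:,:560]=a;h[:,560:]=b;cv2.imwrite('pics/d5.png',cv2.resize(h,None,fx=.75,fy=.75)[:,:,::-1])
E
```

```text
t: 11.63
tool_pos: [0.5523, 0.0621, 0.2431]
tool_rot: [-1.952, -2.459, 0.003]
contact_force: [-0.2, 0.5, -0.1]
opening: 0.0641
grip_force: 0.0
t: 12.47
tool_pos: [0.482, -0.0375, 0.2437]
tool_rot: [-2.389, -2.039, 0.001]
contact_force: [0.3, 0.1, -0.3]
opening: 0.0638
grip_force: 0.0
turn [-0.001  0.    -0.003] shift_mm after turn [  1.8   0.4 182.4] now axes [  1.8   0.6 182.4] q6 -0.07 F [ 0.3  0.1 -0.3] op 0.0638 tcp [ 0.482  -0.0375  0.2437] t 12.4667
[262.1757358  203.02669405] 974.0 [245 182] [278 224]
[494.75574713   8.10057471] 116.0 [489   0] [506  16]
```

View pics/d5.png

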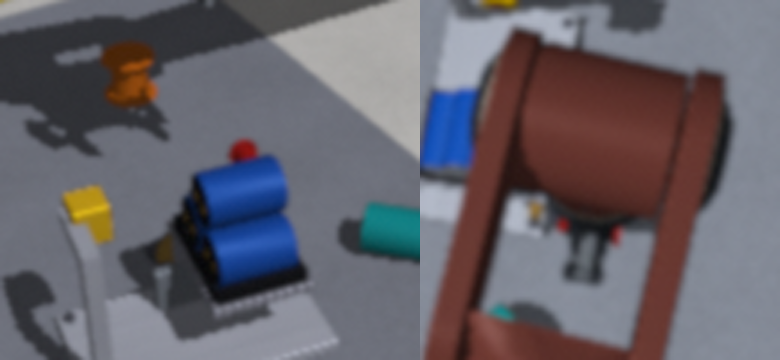

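Top view: the fingers (585,260) hang between the two visible red ends of the grip, (562,228) and (615,235). Descend.

```bash
python3 -m crank '[[1,0.5,10,0,0,0,0.5],[0,0,20,0,0,0,0.5],[0,0,25,0,0,0,0.5],[0,0,25,0,0,0,0.5],[0,0,20,0,0,0,0.5],[0,0,10,0,0,0,0.5],[0,0,10,0,0,0,0.5],[0,0,10,0,0,0,0.5],[0,0,0,0,0,0,0.5],[0,0,0,0,0,0,0.5]]' 40
python3 -m crank '[[0,0,10,0,0,0,0.5],[0,0,10,0,0,0,0.5],[0,0,10,0,0,0,0.5],[0,0,10,0,0,0,0.5],[0,0,8,0,0,0,0.5],[0,0,4,0,0,0,0.5],[0,0,0,0,0,0,0.5],[0,0,0,0,0,0,0.5],[0,0,0,0,0,0,0.5],[0,0,0,0,0,0,0.5]]'
python3 -c "
from h import *
plan([.4826,-.0358,.0613],-.155)"
```

```text
t: 13.4
tool_pos: [0.484, -0.0353, 0.115]
tool_rot: [2.386, 2.043, 0.0]
contact_force: [0.1, -0.2, -0.2]
opening: 0.0642
grip_force: 0.0
t: 14.23
tool_pos: [0.4843, -0.0355, 0.0635]
tool_rot: [2.386, 2.042, 0.002]
contact_force: [0.0, -0.1, 0.7]
opening: 0.064
grip_force: 0.0
turn [ 0.002  0.    -0.   ] shift_mm after turn [-0.6 -1.7  2.2] now axes [-0.6 -1.7  2.2] q6 -0.07 F [ 0.  -0.1  0.7] op 0.064 tcp [ 0.4843 -0.0355  0.0635] t 14.2333
```

```bash
python3 -m crank '[[0,-0.8,2,0,0,0,0.3],[0,0,0,0,0,0,0.1],[0,0,0,0,0,0,-0.1],[0,0,0,0,0,0,-0.3],[0,0,0,0,0,0,-0.5],[0,0,0,0,0,0,-1],[0,0,0,0,0,0,-1],[0,0,0,0,0,0,-1],[0,0,0,0,0,0,-1],[0,0,0,0,0,0,-1]]' 40
python3 -c "
from h import *
plan([.4826,-.0358,.0613],-.155);print(ctrl.get_obs()['grip_force'])"
```

```text
t: 15.07
tool_pos: [0.482, -0.0351, 0.0609]
tool_rot: [-2.385, -2.042, 0.003]
contact_force: [-4.4, 1.0, 4.2]
opening: 0.0189
grip_force: 38.9
turn [-0.003  0.     0.   ] shift_mm after turn [-0.6  0.7 -0.4] now axes [-0.6  0.7 -0.4] q6 -0.07 F [-4.4  1.   4.2] op 0.0189 tcp [ 0.482  -0.0351  0.0609] t 15.0667
38.90871584415436
```

Grip is held (18.9 mm, 39 N). Swing the lever along the arc in 2.5-degree rows, the tool kept vertical.

```bash
python3 -m crank '[[0,1.8,-4.4,0,0,0,-1],[0,1.9,-4.4,0,0,0,-1],[0,2.2,-4.3,0,0,0,-1],[0,2.2,-4.2,0,0,0,-1],[0,2.5,-4.1,0,0,0,-1],[0,2.6,-4,0,0,0,-1],[0,2.9,-3.8,0,0,0,-1],[0,3,-3.8,0,0,0,-1],[0,0,0,0,0,0,-1],[0,0,0,0,0,0,-1]]' 50
python3 -c "
from h import *
plan([.4826,-.0358,.0613],-.155)"
```

```text
t: 15.9
tool_pos: [0.4972, -0.0376, 0.0922]
tool_rot: [-2.379, -2.037, 0.014]
contact_force: [-15.9, 0.9, 2.1]
opening: 0.0182
grip_force: 49.1
turn [-0.013  0.     0.   ] shift_mm after turn [ -0.5 -14.7  30.9] now axes [ -0.5 -14.3  31.1] q6 -0.07 F [-15.9   0.9   2.1] op 0.0182 tcp [ 0.4972 -0.0376  0.0922] t 15.9
```

```bash
python3 -m crank '[[0,2.7,-3.5,0,0,0,-1],[0,2.8,-3.5,0,0,0,-1],[0,3.1,-3.2,0,0,0,-1],[0,3.2,-3.2,0,0,0,-1],[0,3.5,-2.9,0,0,0,-1],[0,3.6,-2.9,0,0,0,-1],[0,3.8,-2.6,0,0,0,-1],[0,4.1,-2.5,0,0,0,-1],[0,0,0,0,0,0,-1],[0,0,0,0,0,0,-1]]' 50
python3 -c "
from h import *
plan([.4826,-.0358,.0613],-.155)"
```

```text
t: 16.73
tool_pos: [0.5245, -0.0421, 0.1212]
tool_rot: [-2.379, -2.038, 0.015]
contact_force: [-26.2, 1.4, 22.3]
opening: 0.0183
grip_force: 48.4
turn [-0.013  0.001  0.001] shift_mm after turn [ -0.3 -42.4  59.9] now axes [ -0.2 -41.6  60.4] q6 -0.07 F [-26.2   1.4  22.3] op 0.0183 tcp [ 0.5245 -0.0421  0.1212] t 16.7333
```

The lever pulls outward about 30 N, so my arc is a few mm tight. Relax outward and continue on a slightly larger radius.

```bash
python3 -m crank '[[0,-1,-1.5,-0.004,0,0,-1],[0,-1,-1.5,-0.004,0,0,-1],[0,0,0,0,0,0,-1],[0,3,-1.8,0,0,0,-1],[0,3.2,-1.8,0,0,0,-1],[0,3.4,-1.7,0,0,0,-1],[0,3.5,-1.6,0,0,0,-1],[0,3.5,-1.5,0,0,0,-1],[0,0,0,0,0,0,-1],[0,0,0,0,0,0,-1]]' 50
python3 - <<'E'
from h import *
plan([.4826,-.0358,.0613],-.155);print(ctrl.get_obs()['wrist_torque'])
s=get_image("scene");t=get_image("top")
a=cv2.resize(s[130:250,180:320],None,fx=4,fy=4,interpolation=cv2.INTER_CUBIC);b=cv2.resize(t[140:240,220:320],None,fx=4.8,fy=4.8,interpolation=cv2.INTER_CUBIC)
h=np.zeros((480,1040,3),np.uint8);h[:,:560]=a;h[:,560:]=b;cv2.imwrite('pics/d6.png',cv2.resize(h,None,fx=.75,fy=.75)[:,:,::-1])
E
```

```text
t: 17.57
tool_pos: [0.5413, -0.0447, 0.1324]
tool_rot: [2.384, 2.041, 0.002]
contact_force: [-15.5, 0.5, 11.7]
opening: 0.0184
grip_force: 48.9
turn [0.003 0.001 0.   ] shift_mm after turn [ -0.3 -59.4  71.1] now axes [ -0.2 -59.6  70.9] q6 -0.06 F [-15.5   0.5  11.7] op 0.0184 tcp [ 0.5413 -0.0447  0.1324] t 17.5667
[ 0.17329048  2.97229649 -0.03162038]
```

View pics/d6.png

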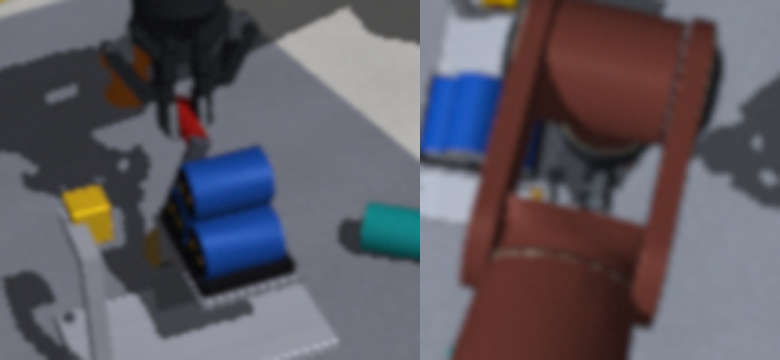

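The pile is intact (left crop (235,210)), the lever is leaning at about 67° and the grip (190,115) sits between the fingertips. It has rolled about 8 mm toward the tips, because the height is 8 mm above the arc. I lower the grip force and push down a little to reseat it.

```bash
python3 -m crank '[[0,0,0,0,0,0,-1],[0,0,0,0,0,0,-1],[0,0,0.8,0,0,0,-1],[0,0,0.8,0,0,0,-1],[0,0,0.8,0,0,0,-1],[0,0,0.8,0,0,0,-1],[0,0,0.8,0,0,0,-1],[0,0,0,0,0,0,-1],[0,0,0,0,0,0,-1],[0,0,0,0,0,0,-1]]' 20
python3 -c "
from h import *
plan([.4826,-.0358,.0613],-.155);print(ctrl.get_obs()['wrist_torque'])"
```

```text
t: 18.5
tool_pos: [0.5417, -0.0449, 0.1323]
tool_rot: [2.384, 2.041, 0.002]
contact_force: [-24.2, 1.8, 28.2]
opening: 0.0186
grip_force: 50.7
turn [0.003 0.001 0.001] shift_mm after turn [ -0.2 -59.8  71. ] now axes [ -0.  -60.1  70.8] q6 -0.06 F [-24.2   1.8  28.2] op 0.0186 tcp [ 0.5417 -0.0449  0.1323] t 18.5
[ 0.39725769  4.56605142 -0.04168042]
```

```bash
python3 -m crank '[[0,0,0,0,0,0,-0.54],[0,0,0,0,0,0,-0.53],[0,0,0,0,0,0,-0.52],[0,0,0,0,0,0,-0.51],[0,0,0,0,0,0,-0.5],[0,0,0,0,0,0,-0.5],[0,0,0,0,0,0,-0.5],[0,0,0,0,0,0,-0.5],[0,0,0,0,0,0,-0.5],[0,0,0,0,0,0,-0.5]]' 20
python3 -c "
from h import *
plan([.4826,-.0358,.0613],-.155);print(ctrl.get_obs()['wrist_torque'],ctrl.get_obs()['grip_force'])"
```

```text
t: 19.33
tool_pos: [0.5431, -0.0446, 0.1282]
tool_rot: [2.382, 2.039, 0.009]
contact_force: [-8.3, 1.5, 6.3]
opening: 0.0215
grip_force: 4.2
turn [0.009 0.    0.   ] shift_mm after turn [ -0.6 -61.2  66.9] now axes [ -0.6 -61.7  66.4] q6 -0.06 F [-8.3  1.5  6.3] op 0.0215 tcp [ 0.5431 -0.0446  0.1282] t 19.3333
[0.20389655 1.34009952 0.02144715] 4.245837181806564
```

Loosened and caged; the tool settled back down over the grip. Continue pushing with the fingers just loose.

```bash
python3 -m crank '[[0,3.5,-1.3,0,0,0,-0.5],[0,4,-1.2,0,0,0,-0.5],[0,4,-1,0,0,0,-0.5],[0,4,-0.9,0,0,0,-0.5],[0,4,-0.7,0,0,0,-0.5],[0,4,-0.6,0,0,0,-0.5],[0,4,-0.5,0,0,0,-0.5],[0,4,-0.3,0,0,0,-0.5],[0,0,0,0,0,0,-0.5],[0,0,0,0,0,0,-0.5]]' 20
python3 -c "
from h import *
plan([.4826,-.0358,.0613],-.155);print(ctrl.get_obs()['wrist_torque'],ctrl.get_obs()['grip_force'])"
```

```text
t: 20.17
tool_pos: [0.5748, -0.0495, 0.1346]
tool_rot: [2.381, 2.038, 0.011]
contact_force: [-6.3, 0.5, 3.5]
opening: 0.0214
grip_force: 2.8
turn [ 0.01 -0.    0.  ] shift_mm after turn [ -0.7 -93.3  73.3] now axes [ -0.7 -94.   72.4] q6 -0.06 F [-6.3  0.5  3.5] op 0.0214 tcp [ 0.5748 -0.0495  0.1346] t 20.1667
[0.10793639 0.93906401 0.03640882] 2.7753151953220367
```

```bash
python3 -m crank '[[0,2.5,0,0.005,0,0,-0.5],[0,2.5,0,0.005,0,0,-0.5],[0,2.2,0,0,0,0,-0.5],[0,1.5,0,0,0,0,-0.5],[0,0,0,0,0,0,-0.5],[0,0,0,0,0,0,-0.5],[0,0,0,0,0,0,-0.56],[0,0,0,0,0,0,-0.6],[0,0,0,0,0,0,-1],[0,0,0,0,0,0,-1]]' 25
python3 - <<'E'
from h import *
np.set_printoptions(precision=4,suppress=True)
plan([.4826,-.0358,.0613],-.155);print(ctrl.get_obs()['wrist_torque'],ctrl.get_obs()['grip_force'])
s=get_image("scene")
for b in blobs(s,'red2',4): print(b[0].round(1),b[1])
th=-.155;ax=np.array([np.cos(th),np.sin(th),0]);ay=np.array([-np.sin(th),np.cos(th),0]);O=np.array([.5718,.0596,0])
piv=O+.03*ax-.104*ay+[0,0,.042]
for d in(80,85,90,95): 
    k=np.radians(d);g=piv-.11*np.cos(k)*ax+[0,0,.11*np.sin(k)];b0=.026*ay;print(d,'mid',proj('scene',g),'leverside',proj('scene',g+b0),'disc',proj('scene',g-b0))
th2=1.0
for b in blobs(s,'blue'): print(b[0],b[1],b[2][:,0].min(0),b[2][:,0].max(0))
a=cv2.resize(s[120:245,170:320],None,fx=5,fy=4.8,interpolation=cv2.INTER_CUBIC);cv2.imwrite('pics/d7.png',a[:,:,::-1])
E
```

```text
t: 21.0
tool_pos: [0.5833, -0.0508, 0.1347]
tool_rot: [2.387, 2.043, 0.001]
contact_force: [-5.3, 1.0, 3.8]
opening: 0.0191
grip_force: 24.3
turn [ 0. -0.  0.] shift_mm after turn [  -0.7 -101.8   73.4] now axes [  -0.7 -101.8   73.3] q6 -0.06 F [-5.3  1.   3.8] op 0.0191 tcp [ 0.5833 -0.0508  0.1347] t 21.0
[ 0.1427  0.8152 -0.0587] 24.262262284755707
[225.7 169.8] 52.0
80 mid [232.2711 171.0332] leverside [235.6667 176.5816] disc [229.0107 165.7058]
85 mid [228.6223 171.4871] leverside [231.9545 177.0653] disc [225.4233 166.1317]
90 mid [224.9436 172.2265] leverside [228.2096 177.8379] disc [221.8085 166.8401]
95 mid [221.2685 173.2474] leverside [224.4662 178.8949] disc [218.1993 167.8268]
[254.4488 200.6496] 1015.0 [237 180] [271 222]
```

View pics/d7.png

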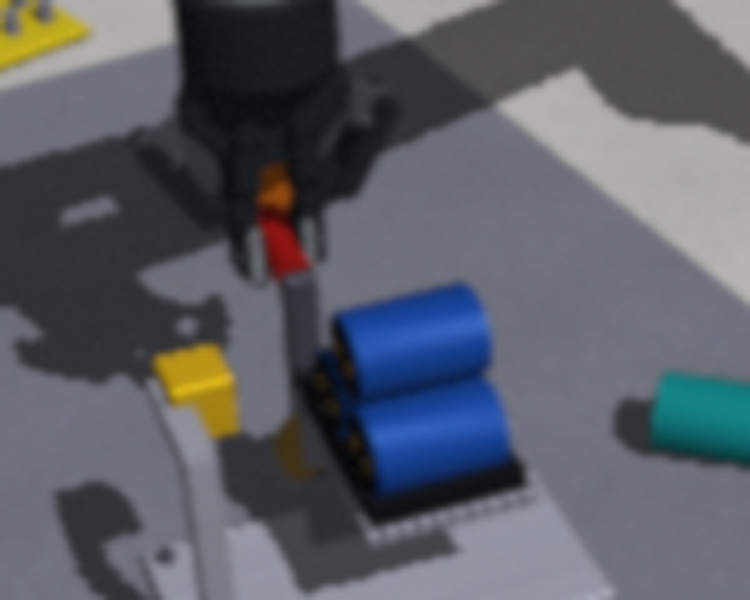

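The pile of three is intact and high (crop (420,390)). The lever (300,320) is essentially upright with the red grip (280,245) pinched, at about 88–89.5° from tool travel and image. One final small nudge, then hand in.

```bash
python3 -m crank '[[0,0.5,0,0,0,0,-1],[0,0.4,0,0,0,0,-1],[0,0,0,0,0,0,-1],[0,0,0,0,0,0,-1],[0,0,0,0,0,0,-1],[0,0,0,0,0,0,-1],[0,0,0,0,0,0,-1],[0,0,0,0,0,0,-1],[0,0,0,0,0,0,-1],[0,0,0,0,0,0,-1]]' 25
python3 -c "
from h import *
plan([.4820,-.0351,.0609],-.155);s=get_image('scene')
print([(b[0].round(1),b[1]) for c in('red2','blue') for b in blobs(s,c,4)])
print(ctrl.finish_job())"
```

```text
t: 21.88
tool_pos: [0.5839, -0.0509, 0.1347]
tool_rot: [-2.386, -2.043, 0.0]
contact_force: [-5.4, 0.4, 4.7]
opening: 0.0189
grip_force: 24.4
turn [-0. -0.  0.] shift_mm after turn [-1.000e-01 -1.031e+02  7.380e+01] now axes [-1.000e-01 -1.031e+02  7.380e+01] q6 -0.06 F [-5.4  0.4  4.7] op 0.0189 tcp [ 0.5839 -0.0509  0.1347] t 21.8833
[(array([225.4, 170. ]), 51.0), (array([254.4, 200.6]), 1016.5)]
the job is handed in; nothing more can be done
None
```

I laid the blue can in the groove with its ends about flush, then turned the lever up to about 88–90° by my measurements, and handed in at about 22 s with the grip still held and the pile of three intact; no verdict came back.

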